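# Jack up the cool box for a new foot

## Robot

A 6-joint arm with a two-finger parallel gripper is mounted at the origin on the work surface. World frame = base frame: x ahead of the robot, y to its left, z up, the work surface at z = 0. Lengths are in m, angles in rad, forces in N, time in s.
With the tool pointing down it reaches from about 0.425 to 1.125 m from the base axis. Payload 14.9 kg.
Tool frame: the origin (TCP) lies midway between the tips of the shut fingers; the grasp point (between the pads) lies 19 mm behind it; z points along the fingers, y is the line along which they close (so a half turn about z gives the same grasp; the last joint's range is limited). The gripper opens to 91 mm and grips with 3 to 60 N. Pads are 32 mm wide; open, the fingers measure 118 mm over their backs; the gripper's body (76 mm by 178 mm) begins 60 mm behind the grasp point.
Start: joints at [1.259, 0.379, 1.734, -0, 1.028, -0.033], TCP at [0.193, 0.673, 0.214] pointing down, gripper open.
Joint ranges: [-2.77, 2.77], [-0.74, 2.19], [0, 2.66], [-1.06, 4.2], [0.31, 2.87], [-3.08, 3.08]. Speed limits (rad/s): [1.89, 1.89, 2.39, 3.14, 3.14, 3.14].

## Interface

Orientations are given as a rotation vector (axis times angle).
In Python, from station import r, eoat, kin, optics, order, get_t, get_qpos, get_joint_velocities, get_tau, get_eef_pos, get_eef_rot, get_ft_force, get_torque, get_width, get_finger_force gives the robot as it stands. Calls block until the motion is done:
- r.goto(position, orientation): joint-space move of the TCP to a pose.
- r.line_to(position, rotation=None, feed=0.15): straight line of the TCP; rotation=None keeps the orientation; feed is the mean speed in m/s.
- r.goto_joints(angles): joint-space move.
- eoat.gripper_open() and eoat.close_gripper(squeeze=None): open the fingers fully, or close them until they stop; squeeze is the grip in N (None keeps the last).
- r.wait(seconds).
- kin.solve_ik(position, orientation): joint angles nearest the present ones, or None.
- optics.grab_frame(name): name is "side" or "top" or "wrist"; returns a dict with "pixels" (420x560x3 uint8, red, green, blue), "intrinsics" (3x3 intrinsics, pixels), "distortion" ([k1, k2, p1, p2, k3] as OpenCV has them; the pictures are not rectified), "world_to_cam" (4x4, takes a point from world to camera coordinates). Camera axes: x right, y up, looking along -z (the intrinsics and any distortion apply to the point x, -y, -z); pixel columns grow to the right and rows downward; lengths in m; the calibration is good to about 2 mm. A picture is of the moment at which its call begins. There is no depth.
A pose or a line that the arm cannot do raises r.MotionError and nothing moves.
- order.finish_job(): hands the job in; it is judged then, once.
Readings, each from a call of its own:
- get_t(): time.
- get_qpos(): joint angles.
- get_joint_velocities(): joint speeds.
- get_tau(): joint torques, N m.
- get_eef_pos(): TCP position.
- get_eef_rot(): TCP orientation.
- get_ft_force(): force on the tool from outside, world axes, zero at the start.
- get_torque(): the same for the moment, N m.
- get_width(): opening from 0.0 (shut) to 1.0 (fully open).
- get_finger_force(): force on a finger pad.
Only numpy, scipy, OpenCV 4.12 (cv2) and the standard library are available. Lean on these libraries where they do the work, as an engineer would, in place of code of your own. Each camera call takes 0.05 s, during which the arm holds its last target. There are 200 camera calls.

## Task

The grey cool box on the left needs a new rubber foot under its near edge. Switch it off first, pressing its keys one at a time: the yellow lock key, then the red power key, and not the blue and white ones; then set the red ratchet jack flat on the floor with its saddle under the yellow-marked lift pad and pump the handle until the near feet stand at least 25 mm off the floor. Finish while holding the handle all the way down so that the jack alone keeps the box up, and leave the other things on the floor undisturbed.

Things in the scene. Friction and masses are not known exactly. Their poses are not given: they have to be found in the camera images.
- coolbox: Grey compressor cool box, black lid and rails, 340 (x) x 530 x 322 mm tall, 8 kg. Origin: floor under its centre. Its near side with the lift pad faces its own -x (roughly world -y). Rear feet (x +150 mm) stay put, the rest tips about them. Near wall at x -140 mm; the bumper rail juts out to x -170 mm, 34 to 58 mm above the floor. The end with the keys is 298 mm high.
- lift_point (a point): Centre of the underside of the steel lift pad under the near rail: 32 mm above the floor at the start, 16 mm inside the rail's outer face. Pad 32 mm (box x) x 46 mm (box y), marked by a yellow patch on the rail and a yellow arrow on the wall above. Bring the jack in along the box's +x, square to the box.
- near_foot (a point): Underside of one near rubber foot (36 mm wide, 34 mm tall); height 0 at the start. Moves with the box as it tips (300 mm from the line of the rear feet, on the side of the keys). The near feet are under the rail, 160 mm and 260 mm to either side of the lift pad.
- lock_key_top (a point): Centre of the top of the yellow lock key: a round spring key 22 mm across, facing up, on top of the box's compressor end, 315 mm above the floor. The four keys form a square of 40 mm pitch: yellow and red in the row by the near wall, blue behind yellow, white behind red.
- lock_key (a joint): Travel of the yellow key, m: 0 up, 0.005 fully down (about 5 N); springs back.
- power_key_top (a point): Centre of the top of the red power key, same make.
- power_key (a joint): Travel of the red key, m, as for the yellow one.
- colder_key (a joint): Travel of the blue key (do not press), m.
- warmer_key (a joint): Travel of the white key (do not press), m.
- jack: Red ratchet toe jack, loose, 0.82 kg, balance point at local x -31 mm. Origin: its underside, below the steel rack. +x points along the toe, +z up, handle leans to -x. Base plate 6 mm thick, x -205 to +85 mm, 50 mm wide (64 at the toe). Two cheek plates, 28 mm over their outer faces (across y): from 91 to 151 mm height they span x -47 to +21 mm; pinch them across y from above at x -28 mm.
- saddle (a point): Centre of the top of the jack's round rubber saddle (26 mm across) at the end of the toe: 60 mm ahead (+x) of the jack's origin, 24 mm above the floor when fully down. It only moves straight up and down in the jack, up to 56 mm.
- jack_rack (a joint): Rise of the saddle from its lowest place, m. A catch keeps it up in steps of 12 mm, one step for each full stroke of the handle (while the handle is held down it stands up to 4 mm above the step); it meets the pad after 8 mm. The rack's top stands 135 mm above the floor at the start and rises with it.
- jack_handle (a joint): Pump handle, rad: 0 fully up (rest, 0.85 rad above level), 0.8 fully down at its stop (0.05 rad above level). Pushing down lifts the saddle; it springs back up when let go and must come right up (within 0.05 rad) before each new stroke. With the box on it, it takes up to about 10 N at the grip.
- handle_grip (a point): Middle of the handle's black rubber grip (a round bar 22 mm thick, 90 mm long), 190 mm from the pivot: in the jack's frame at x -167 mm, z 192 mm when up, at x -232 mm, z 59 mm when down.
- handle_pivot (a point): Pivot of the handle: in the jack's frame at x -42 mm, z 50 mm, axis along y.
- crate: Grey folding crate, 320 x 260 x 162 mm, origin centre of underside. Leave alone.
- jam_jar: Glass jam jar, 72 mm across, 105 mm tall, origin centre of underside. Leave alone.
- pet_bottle: Clear PET bottle, 64 mm across, 215 mm tall, standing, origin centre of underside. Leave alone.
- funnel: Black plastic funnel standing on its wide mouth, 108 mm across, 100 mm tall, origin centre of underside. Leave alone.
- can_green: Flattened can, green, 62 mm across, 21 mm tall, origin centre of underside. Leave alone.
- can_blue: Flattened can, blue, 62 mm across, 21 mm tall, origin centre of underside. Leave alone.
- new_foot: The new rubber foot, 36 mm across, 42 mm tall with its stud up, origin centre of underside. Leave alone (it is fitted later).

How it is judged:
By the outcome, as a careful person would: the job done as asked, in the order asked, and still so for the second after the job is handed in, while the arm keeps its last pose, push and grip.
It also fails if it takes over 72 s, if anything falls off the work surface, if the arm or the gripper's body presses on something with over 40 N, if the wrist force passes 120 N, or if a joint passes its speed limit or range.

## Working session

There is one attempt and no reset: what is moved stays moved. The work goes in short steps, each a Python script; the robot and the scene stay as the last script left them, time stands still between calls to the robot, and variables do not carry over. Pictures are saved under pics/ and viewed, at most 10 in all, crops included, and the job is handed in when it is done.

```bash
ls; mkdir -p pics
python3 - <<'E'
from station import *
import cv2,numpy as np
for n in ("side","top","wrist"):
    f=optics.grab_frame(n); cv2.imwrite(f"pics/{n}0.png",f["pixels"][:,:,::-1])
    print(n,f["intrinsics"].round(1).tolist(),np.round(f["distortion"],4).tolist(),f["world_to_cam"].round(3).tolist())
print(get_t(),get_eef_rot(),get_ft_force())
E
```

```text
pics
side [[494.3, 0.0, 277.0], [0.0, 494.3, 208.7], [0.0, 0.0, 1.0]] [0.0255, 0.0, 0.0, 0.0, 0.0] [[0.996, -0.093, 0.013, -0.587], [0.054, 0.679, 0.732, -0.109], [-0.077, -0.729, 0.681, -1.536], [0.0, 0.0, 0.0, 1.0]]
top [[390.7, 0.0, 277.8], [0.0, 390.7, 213.9], [0.0, 0.0, 1.0]] [-0.0911, 0.0, 0.0, 0.0, 0.0] [[0.007, -1.0, -0.005, -0.087], [0.994, 0.006, 0.109, -0.586], [-0.109, -0.006, 0.994, -1.288], [0.0, 0.0, 0.0, 1.0]]
wrist [[334.9, 0.0, 284.3], [0.0, 334.9, 206.3], [0.0, 0.0, 1.0]] [-0.0457, 0.0, 0.0, 0.0, 0.0] [[0.275, 0.961, -0.0, -0.7], [-0.925, 0.265, -0.273, 0.031], [-0.263, 0.075, 0.962, -0.39], [0.0, 0.0, 0.0, 1.0]]
0.15 [-4.36522939e-01 -3.11098252e+00  1.18924455e-03] [ 0.17071026 -0.17572932 -0.21774606]
```

View pics/side0.png

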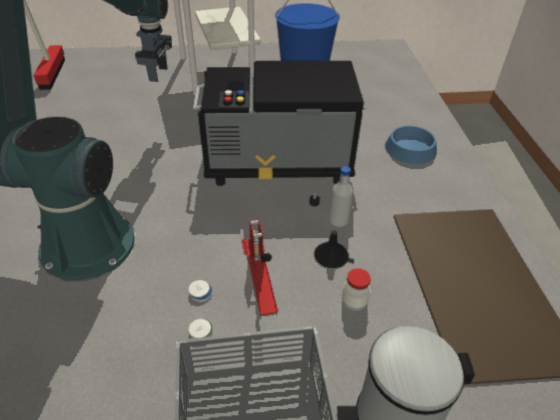

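View pics/top0.png

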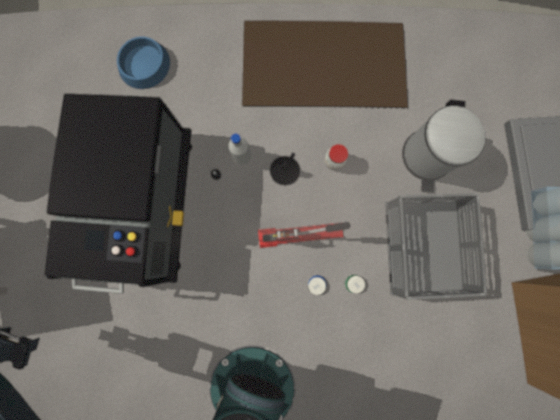

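The side view shows the box with its keys at about (227-241, 93-101), the yellow patch at (265,172) and the jack at (247-275, 222-312). In the top view the keys are at (117-135, 236-252), the patch at (177,218), and the jack runs from its toe at (260,238) to the grip at (340,227).

```bash
cat > h.py <<'E'
from station import *
import cv2,numpy as np
from scipy.spatial.transform import Rotation as R
def proj(f,P):
    T=f["world_to_cam"]; p=np.atleast_2d(P)@T[:3,:3].T+T[:3,3]; p=p*[1,-1,-1]
    return cv2.projectPoints(p.reshape(-1,1,3),np.zeros(3),np.zeros(3),f["intrinsics"],np.array(f["distortion"]))[0].reshape(-1,2)
def ray(f,uv):
    T=f["world_to_cam"]; n=cv2.undistortPoints(np.array(uv,float).reshape(-1,1,2),f["intrinsics"],np.array(f["distortion"])).reshape(-1,2)
    d=np.c_[n[:,0],-n[:,1],-np.ones(len(n))]@T[:3,:3]; return -T[:3,:3].T@T[:3,3],d
def onz(f,uv,z):
    c,d=ray(f,uv); z=np.broadcast_to(z,len(d)); return c+d*((z-c[2])/d[:,2])[:,None]
def crop(f,x0,y0,x1,y1,name,s=6):
    im=f["pixels"][y0:y1,x0:x1,::-1]; cv2.imwrite("pics/"+name,cv2.resize(im,None,fx=s,fy=s,interpolation=cv2.INTER_CUBIC))
E
python3 - <<'E'
from h import *
fs=optics.grab_frame("side"); ft=optics.grab_frame("top")
crop(ft,250,210,350,250,"jt.png",8)
crop(fs,235,215,285,320,"js.png",5)
# colour blobs for the keys
for n,f,(x0,y0,x1,y1) in (("side",fs,(218,86,248,106)),("top",ft,(108,228,142,258))):
    hsv=cv2.cvtColor(f["pixels"],cv2.COLOR_RGB2HSV)
    for nm,lo,hi in (("yel",(20,120,90),(35,255,255)),("red",(0,150,90),(8,255,255)),("red2",(172,150,90),(180,255,255)),("blu",(105,120,60),(125,255,255)),("whi",(0,0,130),(180,60,255))):
        m=np.zeros(hsv.shape[:2],bool); m[y0:y1,x0:x1]=cv2.inRange(hsv,lo,hi)[y0:y1,x0:x1]>0
        v,u=np.nonzero(m)
        if len(u): c=(u.mean(),v.mean()); print(n,nm,len(u),np.round(c,1),onz(f,[c],0.315).round(4)[0])
# yellow patch & jack red mask
for n,f,(x0,y0,x1,y1) in (("side",fs,(250,150,285,185)),("top",ft,(165,205,190,230))):
    hsv=cv2.cvtColor(f["pixels"],cv2.COLOR_RGB2HSV); m=cv2.inRange(hsv,(15,110,70),(35,255,255))[y0:y1,x0:x1]
    k,l,s,c=cv2.connectedComponentsWithStats(m)
    for i in range(1,k):
        if s[i,4]>5: p=c[i]+[x0,y0]; print(n,"patch",s[i]+[x0,y0,0,0,0],p.round(1),onz(f,[p],.046).round(4)[0])
E
python3 - <<'E'
import sys;sys.path.insert(0,'.')
E
```

```text
side yel 35 [239.9  98.4] [0.4952 0.2984 0.315 ]
side red 31 [227.2  98.1] [0.4548 0.3031 0.315 ]
side blu 31 [240.  92.] [0.497  0.3386 0.315 ]
side whi 25 [228.   91.9] [0.4583 0.3418 0.315 ]
top yel 68 [131.1 236. ] [0.4932 0.3071 0.315 ]
top red 59 [129.6 251. ] [0.4532 0.3095 0.315 ]
top red2 1 [132. 254.] [0.4454 0.3025 0.315 ]
top blu 60 [117.2 235.1] [0.4953 0.3456 0.315 ]
top whi 51 [115.2 249.7] [0.4562 0.3492 0.315 ]
side patch [256 155  19  10  79] [265.1 159.5] [0.5766 0.3267 0.046 ]
side patch [258 168  15  11 161] [265. 173.] [0.5705 0.249  0.046 ]
top patch [167 207  17  19 222] [175.6 217.3] [0.5711 0.2604 0.046 ]
```

View pics/jt.png

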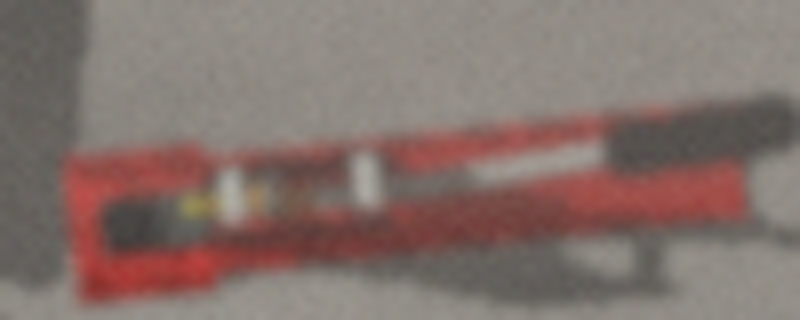

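View pics/js.png

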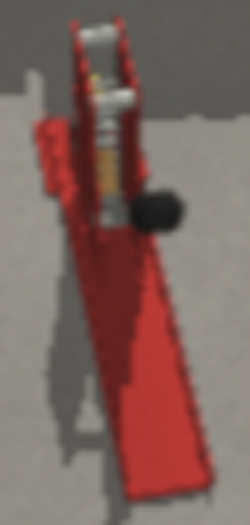

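The toe corners are at top-view (258.1,229.6) and (260.3,247.5), a rear corner at (343.5,237.3) and the saddle at (266.3,238.1). In the side view the rear corners are at (260.4,315) and (277.4,312), and a toe corner at (242.6,239). I'll fit the jack pose to these, then look at the keys and lift pad from close by.

```bash
cat >> h.py <<'E'
def down(phi):  # tool down, closing line at heading phi
    y=np.array([np.cos(phi),np.sin(phi),0]); z=np.array([0,0,-1.]); return R.from_matrix(np.c_[np.cross(y,z),y,z]).as_rotvec()
def loc(pose,L):
    L=np.atleast_2d(L).astype(float); c,s=np.cos(pose[2]),np.sin(pose[2])
    return np.c_[pose[0]+c*L[:,0]-s*L[:,1],pose[1]+s*L[:,0]+c*L[:,1],L[:,2]]
from scipy.optimize import least_squares
def fit(obs,p0):  # obs: list of (frame, local pts, pixels)
    return least_squares(lambda p:np.concatenate([(proj(f,loc(p,L))-uv).ravel() for f,L,uv in obs]),p0,loss="soft_l1")
E
python3 - <<'E'
from h import *
fs=optics.grab_frame("side"); ft=optics.grab_frame("top")
o=[(ft,np.array([[85,-32,6],[85,32,6],[-205,25,6],[60,0,24]])/1e3,np.array([[258.1,229.6],[260.25,247.5],[343.5,237.25],[266.25,238.1]])),
(fs,np.array([[-205,25,6],[-205,-25,6],[85,32,6]])/1e3,np.array([[260.4,315],[277.4,312],[242.6,239]]))]
p=fit(o,[.5,-.1,1.5]); print("jack",p.x.round(4),np.degrees(p.x[2]),p.fun.round(1))
for n,uv,z in (("bottle",[236.5,138.5],.215),("foot",[215.5,174],.02),("funnel",[285,171],0),("jar",[338,154],.105),("canb",[317,285],.021),("cang",[356,284],.021)): print(n,onz(ft,[uv],z)[0].round(3))
crop(fs,196,145,366,195,"rail.png",4.7)
w=optics.grab_frame("wrist");T=w["world_to_cam"]; print("wrist cam in tool",(R.from_rotvec(get_eef_rot()).as_matrix().T@(-T[:3,:3].T@T[:3,3]-get_eef_pos())).round(3))
r.line_to([.22,.62,.45],feed=.4)
r.goto([.46,.27,.46],down(np.radians(87-0)))
w=optics.grab_frame("wrist"); cv2.imwrite("pics/w1.png",w["pixels"][:,:,::-1])
print(get_t(),get_eef_pos())
E
```

```text
jack [ 0.5143 -0.1049  1.6844] 96.50948095107422 [ 0.2 -0.6  0.   0.1  0.6 -0.8  0.1 -0.8 -0.9 -0.4  0.1 -0.4 -2.  -0. ]
bottle [0.792 0.04  0.215]
foot [0.725 0.133 0.02 ]
funnel [ 0.741 -0.108  0.   ]
jar [ 0.776 -0.279  0.105]
canb [ 0.349 -0.216  0.021]
cang [ 0.352 -0.348  0.021]
wrist cam in tool [ 0.076  0.    -0.17 ]
2.775 [0.45978001 0.27072129 0.4597707 ]
```

View pics/rail.png

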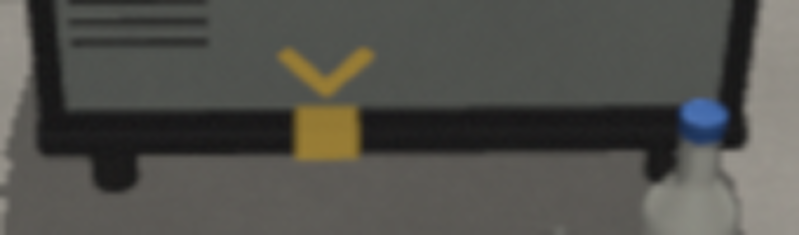

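View pics/w1.png

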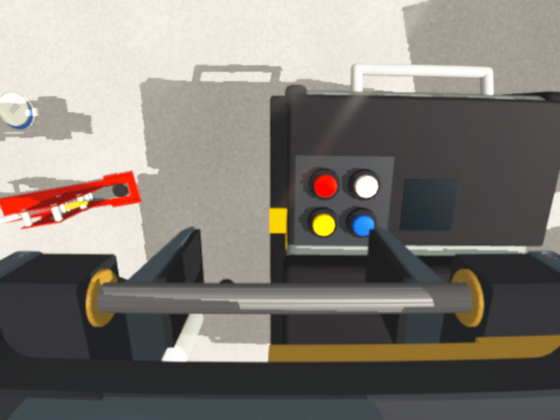

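The wrist view shows the keys: yellow at (323,222), red (326,185), white (366,185) and blue (362,223). The yellow patch starts at the rail's outer edge, at (270,220). In the side crop the patch centre is at (265.6,173.1) full-frame, and the rail's bottom edge runs from (204,177) to (353,176).

```bash
cat > m.py <<'E'
from h import *
w=optics.grab_frame("wrist"); fs=optics.grab_frame("side"); ft=optics.grab_frame("top")
hsv=cv2.cvtColor(w["pixels"],cv2.COLOR_RGB2HSV)
def blob(lo,hi,x0,y0,x1,y1):
    m=np.zeros(hsv.shape[:2],np.uint8); m[y0:y1,x0:x1]=cv2.inRange(hsv,lo,hi)[y0:y1,x0:x1]
    c=max(cv2.findContours(m,0,1)[0],key=cv2.contourArea); return cv2.minEnclosingCircle(c),cv2.boundingRect(c)
K={}
for n,lo,hi,b in (("yel",(22,150,120),(35,255,255),(300,205,345,240)),("red",(0,150,120),(10,255,255),(305,168,345,203)),("blu",(100,120,80),(125,255,255),(345,205,385,240)),("whi",(0,0,150),(180,60,255),(345,168,385,203))):
    (c,rad),_=blob(lo,hi,*b); K[n]=onz(w,[c],.315)[0]; print(n,np.round(c,1),round(rad,1),K[n].round(4))
bx=K["blu"]+K["whi"]-K["yel"]-K["red"]; by=K["red"]+K["whi"]-K["yel"]-K["blu"]
print("yaw bx",np.degrees(np.arctan2(bx[1],bx[0])),"by-90",np.degrees(np.arctan2(by[1],by[0]))+180-90, np.linalg.norm(bx)/2,np.linalg.norm(by)/2)
_,b=blob((18,120,90),(35,255,255),262,200,295,240); print("patch box",b)
e=onz(w,[[b[0],b[1]+b[3]/2-.5]],.046)[0]; print("patch wrist",e.round(4))
# patch size seen from the wrist, rail edge
print("patch ends",onz(w,[[b[0]+1,b[1]-.5],[b[0]+1,b[1]+b[3]-.5]],.058).round(4).tolist())
print("side patch",onz(fs,[[265.6,173.1]],.046)[0].round(4))
q=onz(fs,[[204.1,177.3],[353.4,176.3]],.034); print("side rail low",q.round(4).tolist(),"yaw",np.degrees(np.arctan2(q[1,1]-q[0,1],q[1,0]-q[0,0]))+90)
g=cv2.cvtColor(w["pixels"],cv2.COLOR_RGB2GRAY).astype(float); rows=np.arange(105,200,5)
u=[262+np.argmin(np.diff(cv2.GaussianBlur(g,(1,5),0)[v,262:284])) +.5 for v in rows]; q=onz(w,np.c_[u,rows],.058)
print("wrist rail cols",u); a=np.polyfit(q[:,0],q[:,1],1); print("rail yaw",np.degrees(np.arctan(a[0]))+90,"y at .57",np.polyval(a,.57))
# top-camera rail edge
g=cv2.cvtColor(ft["pixels"],cv2.COLOR_RGB2GRAY)
E
python3 m.py
```

```text
yel [323.3 224.5] 11.7 [0.4938 0.308  0.315 ]
red [325.1 185.8] 11.9 [0.4546 0.3106 0.315 ]
blu [362.8 225. ] 11.6 [0.4964 0.3474 0.315 ]
whi [366.1 186.2] 11.7 [0.4569 0.3501 0.315 ]
yaw bx 86.41767625152634 by-90 266.17835911774 0.039547317811567784 0.03943110766416673
patch box (269, 207, 19, 33)
patch wrist [0.5797 0.2367 0.046 ]
patch ends [[0.5449, 0.2413, 0.058], [0.6075, 0.2373, 0.058]]
side patch [0.5726 0.2483 0.046 ]
side rail low [[0.3578, 0.2565, 0.034], [0.8806, 0.2212, 0.034]] yaw 86.14535086376165
wrist rail cols [np.float64(269.5), np.float64(269.5), np.float64(269.5), np.float64(269.5), np.float64(269.5), np.float64(269.5), np.float64(269.5), np.float64(269.5), np.float64(269.5), np.float64(269.5), np.float64(269.5), np.float64(269.5), np.float64(269.5), np.float64(269.5), np.float64(269.5), np.float64(269.5), np.float64(269.5), np.float64(269.5), np.float64(269.5)]
rail yaw 86.38174649240952 y at .57 0.2388252572266379
```

```bash
cat > press.py <<'E'
from h import *
eoat.close_gripper(10)
o=down(np.radians(86.3))
for n,x,y in (("yel",.4938,.308),("red",.4546,.3106)):
    p=get_eef_pos(); 
    if n=="yel": r.goto([x,y,.345],o)
    else: r.line_to([x,y,.345],feed=.2)
    f0=get_ft_force()[2]; r.line_to([x,y,.318],feed=.1); log=[]
    for z in np.arange(.315,.3055,-.001):
        r.line_to([x,y,z],feed=.03); f=get_ft_force()[2]-f0; log.append((round(z,3),round(get_eef_pos()[2],4),round(f,1)))
        if f>12: break
    r.wait(.2); print(n,log,get_ft_force().round(1),get_t())
    r.line_to([x,y,.345],feed=.1)
E
python3 press.py
```

```text
yel [(np.float64(0.315), np.float64(0.3153), np.float64(0.1)), (np.float64(0.314), np.float64(0.3143), np.float64(3.0)), (np.float64(0.313), np.float64(0.3131), np.float64(3.5)), (np.float64(0.312), np.float64(0.3121), np.float64(3.3)), (np.float64(0.311), np.float64(0.3111), np.float64(4.0)), (np.float64(0.31), np.float64(0.3102), np.float64(4.7)), (np.float64(0.309), np.float64(0.31), np.float64(14.3))] [-2.5 -1.3 14.4] 7.225
red [(np.float64(0.315), np.float64(0.3153), np.float64(-0.3)), (np.float64(0.314), np.float64(0.3143), np.float64(2.1)), (np.float64(0.313), np.float64(0.3132), np.float64(3.2)), (np.float64(0.312), np.float64(0.3121), np.float64(3.5)), (np.float64(0.311), np.float64(0.3111), np.float64(4.0)), (np.float64(0.31), np.float64(0.3102), np.float64(5.7)), (np.float64(0.309), np.float64(0.3101), np.float64(14.8))] [-2.2 -2.3 15.7] 10.45
```

Both keys reached their stops in order (yellow, then red). Next I'll measure the patch from closer.

Run:
```python
from h import *
o=down(np.radians(-3.7))
r.goto([.575,.14,.36],o); r.line_to([.575,.14,.27],feed=.3)
w=optics.grab_frame("wrist"); ft=optics.grab_frame("top"); cv2.imwrite("pics/w2.png",w["pixels"][:,:,::-1])
print(get_t(),get_qpos().round(2),get_eef_pos())
hsv=cv2.cvtColor(w["pixels"],cv2.COLOR_RGB2HSV); m=cv2.inRange(hsv,(18,120,80),(35,255,255))
k,l,s,c=cv2.connectedComponentsWithStats(m); print([ (s[i].tolist(),c[i].round(1).tolist()) for i in range(1,k) if s[i,4]>80])
print(proj(w,[[.572,.24,.058],[.572,.24,.034],[.514,-.105,.0]]).round(1))
print("top edge",onz(ft,[[184.5,217]],.046).round(4))
```

```text
12.625 [0.2  0.14 1.92 0.   1.08 0.26] [0.57612316 0.14056389 0.2724357 ]
[([233, 55, 78, 40, 1827], [273.1, 74.4]), ([269, 270, 7, 59, 299], [271.5, 299.1]), ([294, 270, 6, 59, 295], [296.8, 298.6]), ([67, 338, 331, 25, 6165], [244.8, 351.5])]
[[274.9  91.2]
 [275.5  92.4]
 [254.3 332. ]]
top edge [[0.5724 0.2301 0.046 ]]
```

View pics/w2.png

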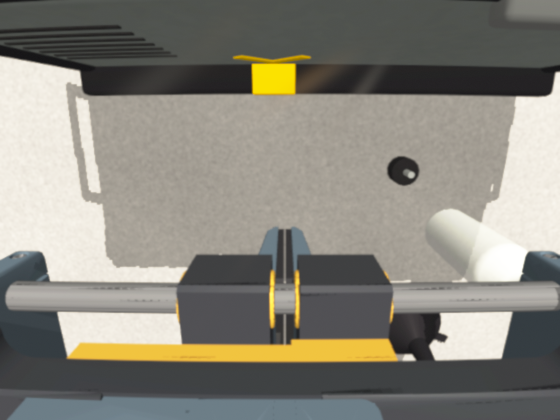

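The patch spans columns 252-296 with its outer edge at row 94.5. The rail's outer edge runs from (85,94) to (550,95).

Run:
```python
from h import *
w=optics.grab_frame("wrist"); g=cv2.cvtColor(w["pixels"],cv2.COLOR_RGB2GRAY).astype(float); g=cv2.GaussianBlur(g,(5,1),0)
cols=np.r_[110:240:10,305:540:10]; v=[80+np.argmax(np.diff(g[80:108,u]))+.5 for u in cols]
q=onz(w,np.c_[cols,v],.046); a=np.polyfit(q[:,0],q[:,1],1); res=q[:,1]-np.polyval(a,q[:,0]); k=abs(res)<.003; a=np.polyfit(q[k,0],q[k,1],1)
print("yaw",np.degrees(np.arctan(a[0]))+90,k.sum(),len(k),"y at .572",np.polyval(a,.572),res.std())
e=onz(w,[[252.,94.5],[296.,94.5]],.046); print(e.round(4).tolist(),"centre",e.mean(0).round(4))
# over the jack, open
eoat.gripper_open()
o=down(np.radians(6.5)); r.goto([.516,-.17,.27],o)
w=optics.grab_frame("wrist"); cv2.imwrite("pics/w3.png",w["pixels"][:,:,::-1]); print(get_t(),get_qpos().round(2))
p=[.5143,-.1049,1.6844]
L=np.array([[85,-32,6],[85,32,6],[-205,25,6],[60,0,24]])/1e3; print(proj(w,loc(p,L)).round(1).tolist())
```

```text
yaw 86.44861624960029 37 37 y at .572 0.23830563765463586 0.0003757075694589879
[[0.5476, 0.2391, 0.046], [0.5973, 0.2359, 0.046]] centre [0.5724 0.2375 0.046 ]
15.3167 [-0.36  0.06  2.01  0.    1.06 -0.47]
[[314.3, 50.1], [261.0, 50.0], [269.6, 270.3], [287.8, 70.2]]
```

View pics/w3.png

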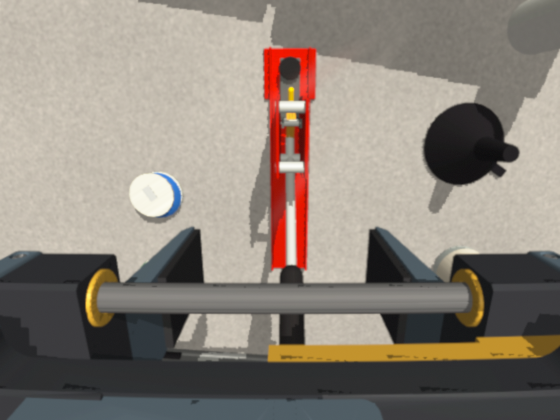

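Toe corners observed at (316,48) and (265,49), rear corners at (272,268) and (307,268), saddle at (289.5,68). I'll refit the jack from these and carry it over.

Run:
```python
from h import *
w=optics.grab_frame("wrist")
L=np.array([[85,-32,6],[85,32,6],[-205,25,6],[-205,-25,6],[60,0,24]])/1e3
p=fit([(w,L,np.array([[315.5,48],[265,49],[272,268.5],[307,268.5],[289.5,68]]))],[.514,-.105,1.684]); J=p.x; print("jack",J.round(4),np.degrees(J[2]),p.fun.round(1))
assert np.hypot(J[0]-.5143,J[1]+.1049)<.008
zg=.106; g=loc(J,[-.028,0,zg])[0]; o=down(J[2]-np.pi/2)
r.goto(g+[0,0,.10],o); r.line_to(g,feed=.15)
eoat.close_gripper(40); print("width",get_width()*91,get_finger_force(),get_t())
f0=get_ft_force(); r.line_to(g+[0,0,.02],feed=.1); r.wait(.1); print("lift dF",(get_ft_force()-f0).round(1),get_torque().round(2))
yaw=np.radians(86.4); lp=np.array([.5724,.238])+.016*np.array([np.cos(yaw),np.sin(yaw)])
T=np.r_[lp-.06*np.array([np.cos(yaw),np.sin(yaw)]),yaw]; print("target",T.round(4)); np.save("T.npy",T)
pre=loc(T,[-.028-.10,0,zg+.02])[0]; o2=down(yaw-np.pi/2)
r.line_to(pre,o2,feed=.15); r.wait(.1); print(get_t(),get_eef_pos(),get_width()*91)
r.line_to(pre-[0,0,.016],feed=.1)
w=optics.grab_frame("wrist"); cv2.imwrite("pics/w4.png",w["pixels"][:,:,::-1])
Jn=np.r_[T[:2]-.1*np.array([np.cos(yaw),np.sin(yaw)]),yaw]; L[:,2]+=.004; print(proj(w,loc(Jn,L)).round(1).tolist())
print(get_eef_pos(),pre)
```

```text
jack [ 0.5166 -0.1022  1.6888] 96.7624514447957 [ 0.7 -0.  -2.1 -0.8 -0.   0.5  0.1  0.3  0.3  0.2]
width 27.616809766656043 39.99966502189636 17.5667
lift dF [ 3.2  0.6 -8.3] [-0.05  0.05  0.01]
target [0.5696 0.1941 1.508 ]
19.6083 [0.56149789 0.06580225 0.12599108] 27.768252098988953
[[326.5, 62.5], [241.5, 62.6], [259.0, 378.4], [309.4, 378.4], [284.0, 95.9]]
[0.56139648 0.0661866  0.10979247] [0.56160003 0.0663394  0.126     ]
```

View pics/w4.png

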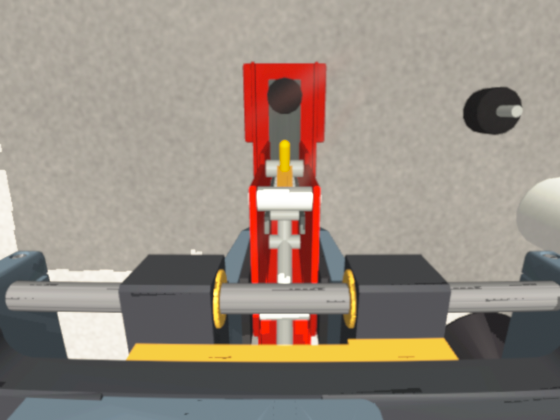

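The saddle shows at (285,96) against a predicted (284,96), so the jack is held true. I'll insert it and set it down.

Run:
```python
from h import *
T=np.load("T.npy"); zg=.106
f0=get_ft_force(); g=loc(T,[-.028,0,zg+.0035])[0]; r.line_to(g,feed=.08); print("in",(get_ft_force()-f0).round(1),get_eef_pos()-g)
for z in (.107,.106,.105,.104):
    g[2]=z; r.line_to(g,feed=.03); d=(get_ft_force()-f0)[2]; print(z,d.round(1))
    if d>9: break
r.wait(.1); w=optics.grab_frame("wrist"); fs=optics.grab_frame("side")
cv2.imwrite("pics/w5.png",w["pixels"][:,:,::-1])
L=np.array([[85,-32,6],[85,32,6],[60,0,24]])/1e3; print(proj(w,loc(T,L)).round(1).tolist())
eoat.gripper_open(); print((get_ft_force()).round(1),get_t())
r.line_to(g+[0,0,.14],feed=.3)
ft=optics.grab_frame("top"); w=optics.grab_frame("wrist"); fs=optics.grab_frame("side")
a=w["pixels"][:,:,::-1]; b=cv2.resize(fs["pixels"][140:300,200:340,::-1],None,fx=2.6,fy=2.625); cv2.imwrite("pics/w6.png",cv2.resize(np.hstack([a,b[:420]]),None,fx=.85,fy=.85)); print(get_t(),b.shape)
print(proj(w,loc(T,np.array([[-205,25,6],[-205,-25,6],[-42,0,50],[-167,0,192]])/1e3)).round(1).tolist(), proj(fs,loc(T,np.array([[-205,25,6],[-205,-25,6],[-167,0,192]])/1e3)).round(1).tolist())
```

```text
in [ 0.9 -1.2 -0.8] [-2.85029534e-05 -4.01820533e-04 -2.30638584e-05]
0.107 -1.2
0.106 -1.1
0.105 13.2
[[325.3, 63.1], [240.4, 63.1], [282.8, 96.4]]
[-0.3 -0.5  0.3] 23.3667
24.1333 (420, 364, 3)
[[266.0, 302.5], [302.1, 302.5], [284.0, 195.9], [284.0, 384.6]] [[259.0, 234.4], [274.8, 234.2], [266.7, 181.5]]
```

View pics/w6.png

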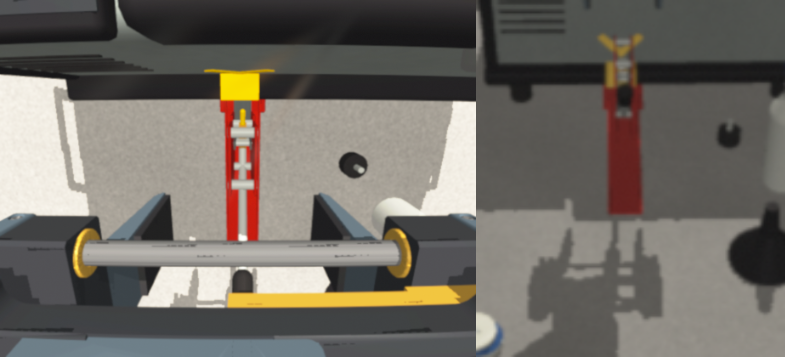

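The saddle is under the patch, the jack is square to the box and flat. Now the first stroke, watching the force.

```bash
cat >> h.py <<'E'
T=np.load("T.npy"); HO=down(T[2]-np.pi/2); A=.016
def hp(th,dz=0):
    X=-.042-.190*np.cos(th)+.011*np.sin(th)*0
    z=.050+(-.042-(X-A))*np.tan(th)+.011/np.cos(th)+dz
    return loc(T,[X,0,z])[0]
def stroke(n):
    f0=np.array(get_ft_force()); log=[]
    for th in (.85,.73,.61,.49,.37,.25,.15,.08):
        r.line_to(hp(th),feed=.14); log.append((get_ft_force()-f0).round(1).tolist())
    for k in range(0,9):
        r.line_to(hp(.05,.002-.001*k),feed=.03); f=(get_ft_force()-f0)[2]; log.append(round(f,1))
        if f>24: break
    print("stroke",n,log,get_eef_pos()-hp(.05),round(get_t(),2))
def up():
    for th in (.25,.45,.65,.85): r.line_to(hp(th,.004 if th<.8 else .03),feed=.2)
    r.wait(.3)
E
python3 - <<'E'
from h import *
p=get_eef_pos(); r.line_to(p+[0,0,.03],feed=.3); eoat.close_gripper(20)
r.line_to(hp(.85,.035),HO,feed=.25)
stroke(1)
fs=optics.grab_frame("side"); crop(fs,195,140,355,250,"s1.png",5)
E
```

```text
stroke 1 [[1.9, 0.0, -0.5], [0.9, 0.2, 1.2], [0.1, 0.8, 0.5], [1.2, 1.5, 1.1], [1.0, 2.1, 3.2], [0.3, 1.0, 3.9], [-1.0, 1.0, 4.8], [0.1, 0.0, 3.8], np.float64(4.0), np.float64(4.1), np.float64(4.9), np.float64(5.7), np.float64(10.2), np.float64(15.7), np.float64(22.2), np.float64(28.4)] [ 0.00036253 -0.00042254 -0.00373902] 31.13
```

```bash
cat >> h.py <<'E'
def tiltcheck():
    yaw=T[2]; bx=np.array([np.cos(yaw),np.sin(yaw),0]); by=np.array([-np.sin(yaw),np.cos(yaw),0])
    piv=np.r_[.5724,.238,0]+.320*bx   # rear-feet line, box x +150 (rail face is -170)
    def tip(P,a): d=P-piv; return piv+(d@by)*by+R.from_rotvec(by*a).apply((d-(d@by)*by))
    f=optics.grab_frame("side"); hsv=cv2.cvtColor(f["pixels"],cv2.COLOR_RGB2HSV)
    for n,K,u0,lo,hi in (("yel",[.4938,.308,.315],[239.9,98.4],(20,120,90),(35,255,255)),("red",[.4546,.3106,.315],[227.2,98.1],(0,150,90),(8,255,255)),("blu",[.4964,.3474,.315],[240,92],(105,120,60),(125,255,255))):
        m=np.zeros((420,560),np.uint8); m[70:112,215:250]=cv2.inRange(hsv,lo,hi)[70:112,215:250]; v,u=np.nonzero(m)
        if len(u)<8: print(n,"hidden"); continue
        d=np.array([u.mean(),v.mean()])-u0; K=np.array(K)
        hs=np.arange(0,50,1.); e=[np.linalg.norm(proj(f,tip(K,h/300))[0]-proj(f,K)[0]-d) for h in hs]
        print(n,len(u),"shift",d.round(2),"near foot mm",hs[np.argmin(e)],"res",round(min(e),2))
E
python3 - <<'E'
from h import *
tiltcheck(); up(); tiltcheck(); stroke(2); tiltcheck(); up(); stroke(3); r.wait(.2); tiltcheck(); print(get_ft_force().round(1),get_t())
E
```

```text
yel hidden
red hidden
blu 24 shift [ 0.5  -2.12] near foot mm 6.0 res 0.51
yel 22 shift [-0.54 -0.72] near foot mm 2.0 res 0.54
red 30 shift [-0.13 -1.03] near foot mm 3.0 res 0.22
blu hidden
stroke 2 [[-0.2, 0.0, -0.1], [-1.3, 1.2, 1.2], [-0.6, 2.8, 4.2], [-0.3, 2.5, 4.4], [-1.3, 3.1, 2.8], [-1.4, 2.5, 4.9], [-2.1, 1.8, 3.8], [-1.5, 0.4, 3.5], np.float64(4.0), np.float64(3.6), np.float64(4.2), np.float64(5.4), np.float64(10.8), np.float64(16.3), np.float64(21.6), np.float64(28.5)] [ 0.00033868 -0.00037286 -0.00376472] 37.84
yel 21 shift [ 1.  -7.3] near foot mm 18.0 res 1.05
red hidden
blu 31 shift [ 0. -6.] near foot mm 17.0 res 0.04
stroke 3 [[0.7, -0.2, 0.8], [-1.0, -0.2, 2.4], [1.0, 2.8, 4.5], [0.3, 3.0, 4.0], [-1.3, 2.3, 3.7], [-1.0, 1.9, 5.0], [-1.5, 0.1, 4.1], [-0.7, 1.3, 4.6], np.float64(4.5), np.float64(5.5), np.float64(4.2), np.float64(6.3), np.float64(10.6), np.float64(16.8), np.float64(22.6), np.float64(30.3)] [ 0.00033658 -0.00038616 -0.00380901] 44.45
yel 31 shift [ -0.06 -11.53] near foot mm 29.0 res 0.05
red hidden
blu 27 shift [  0.11 -10.44] near foot mm 30.0 res 0.13
[-9.4 -5.  28.7] 44.7
```

The near feet measure about 29-30 mm up, which matches three 12 mm steps. The handle is at its stop, held down with about 29 N.

```bash
python3 -c "
from station import *
print(order.finish_job(), get_t())"
```

```text
the job is handed in; nothing more can be done
the job is handed in; nothing more can be done
```

I handed the job in after about 45 s of the 72 s allowed: the yellow then the red key were pressed fully, the jack was set under the lift pad, and three strokes raised the near feet to about 29 mm by camera, with the handle held down at its stop; the verdict was not shown.

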